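# Slide two core sections up to the stop

### The arm

A 6-joint arm with a two-finger parallel gripper is mounted at the origin on the work surface. World frame = base frame: x ahead of the robot, y to its left, z up, the work surface at z = 0. Lengths are in m, angles in rad, forces in N, time in s.
With the tool pointing down it reaches from about 0.35 to 0.85 m from the base axis. Payload 8.1 kg.
Tool frame: the origin (TCP) lies at the centre of the arm's flange, where the gripper is bolted on; the fingertips stand 186 mm ahead of it and the grasp point (between the pads) lies 167 mm ahead of it (robot.grasp_offset is the distance from the TCP to the grasp point, in m); z points along the fingers, y is the line along which they close (so a half turn about z gives the same grasp; the last joint's range is limited). The gripper opens to 93 mm and grips with 3 to 60 N. Pads are 15 mm wide; open, the fingers measure 128 mm over their backs; the gripper's body (75 mm by 188 mm) begins 65 mm behind the grasp point.
Start: joints at [-1.28, 0.13, 1.488, -0, 1.523, -0.085], TCP at [0.22, -0.558, 0.405] pointing down, gripper open.
Joint ranges: [-2.96, 2.96], [-0.89, 2.26], [0.02, 2.5], [-1.34, 4.48], [0, 2.73], [-2.66, 2.66]. Speed limits (rad/s): [2.39, 2.39, 2.79, 3.14, 3.14, 3.14].

### API

Orientations are given as a rotation vector (axis times angle).
In Python, from plant import robot gives the robot as it stands.
- The arm moves only by the tool drive_tool, never from a script. Its argument "moves" is one flat list of numbers, 7 for each row, row after row: the finger opening in mm, from 0 to 93, then the shift along the tool's x, y, z in mm, then the turn, a rotation vector about the tool's x, y, z in degrees. A call has 1 to 8 rows; each row shifts and turns the commanded pose from where the row before left it, along the tool's axes as they then stand; what a row does not reach is not made up. A row lasts 1/10 s, in which the tool goes at most 50 mm and 8.59 degrees, less where a joint would pass 70% of its speed; a pose out of reach is approached as far as the arm can. A call is refused whole if a number of a shift passes 50 or a number of a turn 8.59, either way. A call with a gripper value outside its range is refused whole. The fingers move at their own pace and stop on an object; "grip_force" is the grip in N (left out, the last holds). Time passes only in rows, so rows that do not move let the fingers close. It gives the time, the measured TCP pose, the force, the opening and the grip force at its end, in the units of the state.
- robot.read_state(): the state, without advancing time (a new reading comes with each control period).
- robot.read_camera(name): name is "scene" or "top"; returns a dict with "color" (480x640x3 uint8, red, green, blue), "depth" (480x640 float32, m along the optical axis (not along the pixel's ray), 0 where there is no reading), "mtx" (3x3 intrinsics, pixels), "dist_coeffs" ([k1, k2, p1, p2, k3] as OpenCV has them; the pictures are not rectified), "R" (3x3) and "t" (3): a world point X has camera coordinates R X + t. Camera axes: x right, y down, z forward; pixel columns grow to the right and rows downward; lengths in m; the calibration is good to about 2 mm. A picture is of the moment at which its call begins.
- robot.close_job(): hands the job in; it is judged then, once.
The state is a dict: "t": time; "q": joint angles; "dq": joint speeds; "joint_torque": joint torques, N m; "tool_pos": TCP position; "orientation": TCP orientation; "force": force on the tool from outside, world axes, zero at the start; "wrist_torque": the same for the moment, N m; "opening": finger opening in m; "gripper_force": force on a finger pad.
Only numpy, scipy, OpenCV 4.12 (cv2) and the standard library are available. Lean on these libraries where they do the work, as an engineer would, in place of code of your own. Each camera call takes 0.05 s, during which the arm holds its last target. There are 200 camera calls.

### The job

Push the two blue-capped core sections along their lanes in the black logging tray until each rests against the aluminium stop plate at the end of the tray. Only push them with the fingers, without gripping or lifting them, and leave the orange-capped core section and everything else on the table where it is.

Things in the scene. Friction and masses are not known exactly. Their poses are not given: they have to be found in the camera images.
- core_a: length of sediment core, a dark brown layered cylinder 130 mm long, 52 mm in diameter, with blue caps (20 mm long) on both ends, about 0.4 kg, lying in one of the tray's lanes (any), free to slide along it. Origin on its axis at mid length; own y along its axis towards the stop; it may roll, so own x and z mean nothing
- core_a_head (a point): centre of the flat cap face on its stop side (65 mm from its origin along own +y)
- core_a_tail (a point): centre of the flat cap face on the side away from the stop (65 mm from its origin along own -y): the face to push on
- core_b: length of sediment core, a dark brown layered cylinder 130 mm long, 52 mm in diameter, with blue caps (20 mm long) on both ends, about 0.4 kg, lying in one of the tray's lanes (any), free to slide along it. Origin on its axis at mid length; own y along its axis towards the stop; it may roll, so own x and z mean nothing
- core_b_head (a point): centre of the flat cap face on its stop side (65 mm from its origin along own +y)
- core_b_tail (a point): centre of the flat cap face on the side away from the stop (65 mm from its origin along own -y): the face to push on
- core_c: length of sediment core, a dark brown layered cylinder 130 mm long, 52 mm in diameter, with ORANGE caps (20 mm long) on both ends, about 0.4 kg, lying in one of the tray's lanes (any), free to slide along it. Origin on its axis at mid length; own y along its axis towards the stop; it may roll, so own x and z mean nothing. Not to be moved
- tray: black core logging tray fixed to the table, 244 mm (own x) by 322 mm (own y). Three V-shaped lanes run along own y, middles at own x = -74, 0, +74 mm, from own y = -160 (open end) to +150 mm (stop plate). Flat ridges with white scales beside the lanes: tops 29 mm above the table. Origin on the table under it. Turned up to 0.2 rad from the world axes
- stop (a point): point on the inner face of the aluminium stop plate (12 mm thick, top 66 mm above the table) at the middle lane, 37 mm above the table, the height of the core axes (core tops: 63 mm). Axes as the tray: y along the lanes into the plate, x across. A core is against the stop when its head has y = 0 here
- wash_bottle: white plastic wash bottle with red cap and bent red spout, 68 mm in diameter, 212 mm high, standing; origin at the centre of its underside. Not to be moved
- jar: sample jar with blue lid, 60 mm in diameter, 60 mm high, standing; origin at the centre of its underside. Not to be moved
- driver: screwdriver with red handle, 190 mm long, lying along own x, handle to own -x; origin at its underside near the middle. Not to be moved
- beaker: clear plastic beaker, 66 mm in diameter at the rim, 85 mm high, standing; origin at the centre of its underside. Not to be moved
- spatula: spatula, 200 mm long, lying along own x behind the tray; origin at its underside near the middle. Not to be moved
Things that resemble listed ones, but are neither listed nor needed, are in the scene too. What is shaped like the core_a but red is not meant.

How it is judged:
By the outcome, as a careful person would: the job done as asked, in the order asked, and still so for the second after the job is handed in, with the robot touching nothing.
It also fails if it takes over 45 s, if anything falls off the work surface, if the arm or the gripper's body presses on something with over 40 N, if the wrist force passes 120 N, or if a joint passes its speed limit or range.

## Working session

There is one attempt and no reset: what is moved stays moved. The work goes in short steps, Python scripts to look and compute and a tool call to move; the robot and the scene stay as the last step left them, time stands still between calls to the robot, and variables do not carry over. Pictures are saved under pics/ and viewed, at most 10 in all, crops included, and the job is handed in when it is done.

Besides the shell and the picture viewer there is one more tool, called after "Call:" as name(argument=value, ...) on one line, values as JSON. drive_tool: Moves the arm, as the interface text tells. Its arguments: {"type":"object","properties":{"moves":{"type":"array","items":{"type":"number"}},"grip_force":{"type":"number"}},"required":["moves"]}

```bash
mkdir -p pics; ls; python3 - <<'E'
from plant import robot
import cv2,numpy as np
for n in("top","scene"):
    c=robot.read_camera(n); cv2.imwrite(f"pics/{n}0.png",c["color"][:,:,::-1]); np.savez(f"{n}0.npz",**c)
    print(n,c["mtx"].tolist(),c["dist_coeffs"],(-c["R"].T@c["t"]).round(3),c["R"].round(3).tolist())
s=robot.read_state();print(s)
E
```

```text
pics
top [[495.23810851661716, 0.0, 321.8895170235777], [0.0, 495.23810851661716, 236.15416162409556], [0.0, 0.0, 1.0]] [-0.07198841  0.          0.          0.          0.        ] [ 0.507 -0.005  1.16 ] [[-0.026, -1.0, -0.005], [-0.998, 0.026, -0.059], [0.059, 0.004, -0.998]]
scene [[607.6451581459794, 0.0, 324.1644277742907], [0.0, 607.6451581459794, 242.80322610045792], [0.0, 0.0, 1.0]] [-0.17775936  0.          0.          0.          0.        ] [1.057 0.603 1.244] [[-0.774, 0.633, 0.006], [0.529, 0.652, -0.544], [-0.348, -0.418, -0.839]]
{'t': 0.1, 'q': array([-1.28041596e+00,  1.31092538e-01,  1.48915713e+00,  4.04557830e-06,
        1.52302420e+00, -8.54276494e-02]), 'dq': array([ 9.90608539e-05, -1.93958750e-03, -2.59748477e-03,  1.12539357e-03,
       -1.57476710e-04,  4.44461793e-05]), 'joint_torque': array([ 1.60206961e-03, -5.61340284e+01, -4.93097091e+01,  7.70600117e-02,
        2.90304667e-02, -1.88657248e-05]), 'tool_pos': array([ 0.22016137, -0.5579261 ,  0.40379525]), 'orientation': array([-3.08465078e+00, -5.86537379e-01,  2.63697516e-04]), 'force': array([0.52415406, 0.36944893, 0.73573728]), 'wrist_torque': array([-0.04442671,  0.02773718,  0.03303258]), 'gripper_force': 0.0, 'opening': 0.09314710830518257}
```

View pics/top0.png

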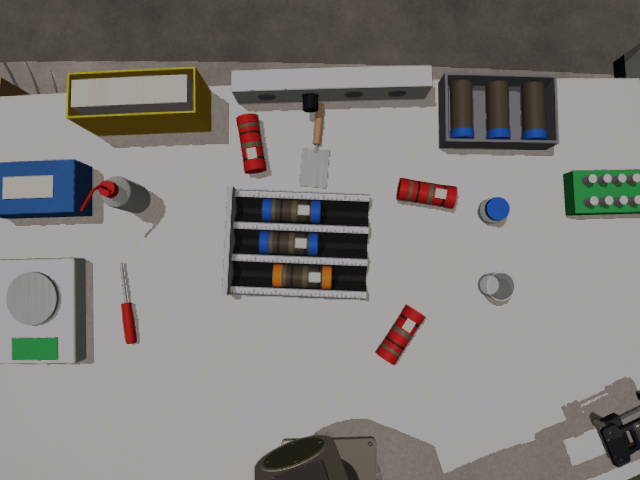

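View pics/scene0.png

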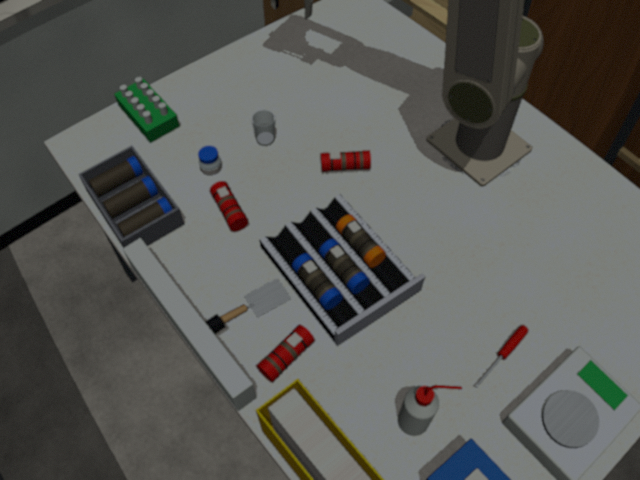

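The top view shows the stop plate at about column 230. The blue cores are in the upper lanes (caps at (267..316, 210) and (265..313, 243)) and the orange one is in the lower lane (277..327, 277). The push direction is image left, roughly world +y.

```bash
cat > m.py <<'E'
import cv2,numpy as np
def cast(c,px,z):
    p=cv2.undistortPoints(np.float64(px).reshape(-1,1,2),c["mtx"],c["dist_coeffs"])[:,0]
    d=np.c_[p,np.ones(len(p))]@c["R"]; o=-c["R"].T@c["t"]
    return o+d*((np.asarray(z)-o[2])/d[:,2])[:,None]
def caps(c,lo=(105,120,60),hi=(125,255,255)):
    h=cv2.cvtColor(c["color"],cv2.COLOR_RGB2HSV); m=cv2.inRange(h,lo,hi)
    m[:195]=0;m[305:]=0;m[:,:225]=0;m[:,375:]=0
    out=[]
    for k in cv2.findContours(m,0,2)[0]:
        if cv2.contourArea(k)<60: continue
        w=cast(c,k.reshape(-1,2),0.055)
        out.append((*cv2.minAreaRect(k)[0],w.mean(0),w[:,:2].min(0),w[:,:2].max(0)))
    return out
E
python3 - <<'E'
from m import *
np.set_printoptions(precision=4,suppress=True)
c=dict(np.load("top0.npz"))
for n,a in(("blue",((105,120,60),(125,255,255))),("orange",((8,150,80),(22,255,255)))):
    for r in caps(c,*a): print(n,r)
im=cv2.resize(c["color"][180:305,215:380,::-1],None,fx=4.8,fy=4.8,interpolation=2); cv2.imwrite("pics/crop.png",im)
E
```

```text
blue (312.6076965332031, 243.56153869628906, array([0.5608, 0.0192, 0.055 ]), array([0.5311, 0.0076]), array([0.5828, 0.031 ]))
blue (263.0, 241.5, array([0.5633, 0.1327, 0.055 ]), array([0.5384, 0.1194]), array([0.5903, 0.1425]))
blue (315.5, 211.0, array([0.629, 0.011, 0.055]), array([0.6048, 0.0012]), array([0.6548, 0.0225]))
blue (266.028076171875, 208.95506286621094, array([0.6433, 0.1233, 0.055 ]), array([0.6122, 0.109 ]), array([0.6623, 0.1344]))
orange (326.0, 277.0, array([ 0.477 , -0.0064,  0.055 ]), array([ 0.4569, -0.0195]), array([0.5062, 0.0039]))
orange (277.0, 275.0, array([0.4931, 0.1025, 0.055 ]), array([0.4642, 0.0896]), array([0.5135, 0.1129]))
```

View pics/crop.png

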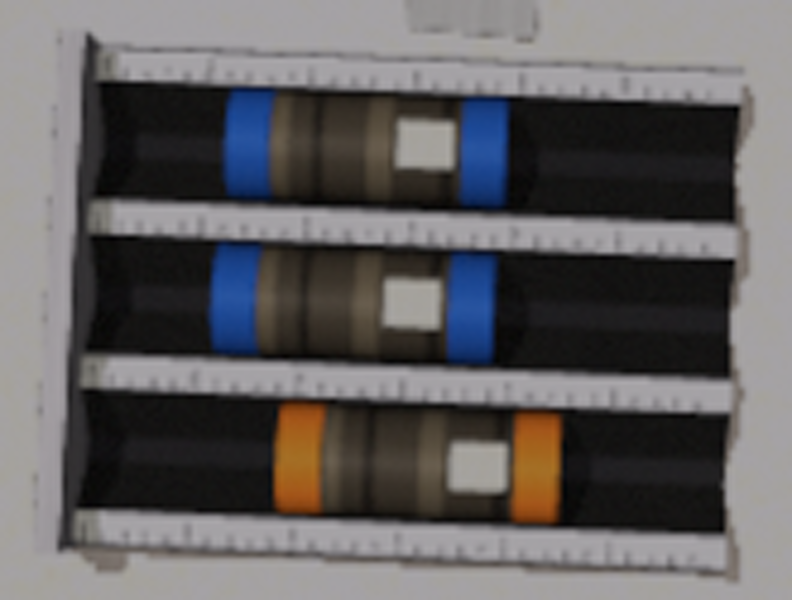

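The crop shows the plate's inner top edge running from (88,40) to (65,540), ridge 2's top edge from (95,198) to (738,228) and ridge 3's from (82,353) to (733,383). Both blue tails, at columns 507 and 495, are clear for pushing.

```bash
python3 - <<'E'
from m import *
from scipy.spatial.transform import Rotation as Rn
np.set_printoptions(precision=4,suppress=True)
c=dict(np.load("top0.npz"))
f=lambda a,z: cast(c,np.array(a)/4.8+[215-.4,180-.4],z)
P=f([(88,40),(65,540)],.066); r2=f([(95,198),(738,228)],.029); r3=f([(82,353),(733,383)],.029)
print(P);print(r2,r3)
for r in(r2,r3): d=r[0]-r[1]; print("lane ang from +y",np.arctan2(-d[0],d[1]))
d=P[0]-P[1]; print("plate",np.arctan2(d[1],d[0]))
T=f([(507,152),(495,307)],.055);H=f([(226,143),(211,298)],.062)
print("tail",T,"head",H)
for t,h in zip(T,H): print(np.arctan2(-(h-t)[0],(h-t)[1]), np.linalg.norm((h-t)[:2]))
from plant import robot
print(Rn.from_rotvec(robot.read_state()["orientation"]).as_matrix())
E
```

```text
[[0.6854 0.1949 0.066 ]
 [0.454  0.2092 0.066 ]]
[[ 0.615   0.1993  0.029 ]
 [ 0.5924 -0.1079  0.029 ]] [[ 0.5409  0.2067  0.029 ]
 [ 0.5186 -0.1032  0.029 ]]
lane ang from +y -0.07347288122782336
lane ang from +y -0.07197147888698416
plate -0.06158705300022618
tail [[0.6289 0.0013 0.055 ]
 [0.5566 0.0087 0.055 ]] head [[0.6359 0.1318 0.062 ]
 [0.5639 0.1401 0.062 ]]
-0.053480995294484385 0.13072186959986154
-0.055594108521207525 0.1315832672273982
[[ 0.9302  0.367  -0.0005]
 [ 0.367  -0.9302  0.0016]
 [ 0.0001 -0.0017 -1.    ]]
```

Call:
drive_tool(moves=[0,0,0,0,0,0,-8,0,0,0,0,0,0,-8,0,0,0,0,0,0,-8,0,0,0,0,0,0,-8,0,0,0,0,0,0,-8,0,0,0,0,0,0,-8,0,0,0,0,0,0,-8,0,0,0,0,0,0,-8.5], grip_force=10)

```text
t: 0.9
tool_pos: [0.2202, -0.558, 0.4041]
orientation: [-2.29, -2.149, -0.001]
force: [0.5, 0.4, 0.6]
opening: 0.0335
gripper_force: 0.0
```

Call:
drive_tool(moves=[0,34,23,0,0,0,0,0,34,23,0,0,0,0,0,34,23,0,0,0,0,0,34,23,0,0,0,0,0,34,23,0,0,0,0,0,34,23,0,0,0,0,0,34,23,0,0,0,0,0,34,23,0,0,0,0])

```text
t: 1.7
tool_pos: [0.4233, -0.2979, 0.4044]
orientation: [-2.297, -2.143, 0.0]
force: [-0.4, -0.7, -0.1]
opening: 0.0003
gripper_force: 0.0
```

Call:
drive_tool(moves=[0,34,23,0,0,0,0,0,34,23,0,0,0,0,0,34,23,0,0,0,0,0,34,23,0,0,0,0,0,34,23,0,0,0,0,0,34,23,0,0,0,0,0,34,23,0,0,0,0,0,0,0,0,0,0,0])

```text
t: 2.5
tool_pos: [0.6014, -0.0693, 0.4037]
orientation: [-2.291, -2.147, -0.001]
force: [-0.6, 0.2, -0.4]
opening: 0.0006
gripper_force: 0.0
```

Call:
drive_tool(moves=[0,27,22.5,0,0,0,0,0,0,0,40,0,0,0,0,0,0,40,0,0,0,0,0,0,30,0,0,0,0,0,0,20,0,0,0,0,0,0,10,0,0,0,0,0,0,0,0,0,0])

```text
t: 3.2
tool_pos: [0.6231, -0.0481, 0.2628]
orientation: [-2.295, -2.141, 0.004]
force: [-0.2, 0.2, -0.2]
opening: 0.0006
gripper_force: 0.0
```

```bash
python3 - <<'E'
from plant import robot
import cv2,numpy as np
c=robot.read_camera("scene")["color"]; 
cv2.imwrite("pics/s1.png",cv2.resize(c[120:360,220:480,::-1],None,fx=2.4,fy=2.4,interpolation=2))
s=robot.read_state();print(s["tool_pos"],s["force"])
E
```

```text
[ 0.62383368 -0.04811977  0.26463065] [0.48561935 0.01058314 0.42091137]
```

View pics/s1.png

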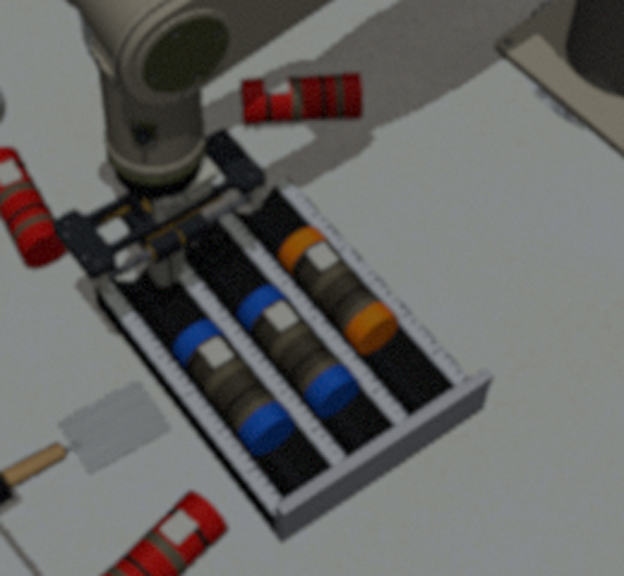

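The closed fingers stand over the far blue core's lane, at about (170,270) and behind its tail near (200,340). I'll lower them and push.

Call:
drive_tool(moves=[0,0,2,25,0,0,0,0,0,0,15,0,0,0,0,0,0,9,0,0,0,0,0,0,0,0,0,0])

```text
t: 3.65
tool_pos: [0.6254, -0.0479, 0.2145]
orientation: [-2.296, -2.142, 0.002]
force: [-0.4, 0.2, -0.7]
opening: 0.0006
gripper_force: 0.0
```

Call:
drive_tool(moves=[0,10,0,0,0,0,0,0,10,0,0,0,0,0,0,8,0,0,0,0,0,0,6,0,0,0,0,0,0,5,0,0,0,0,0,0,5,0,0,0,0,0,0,5,0,0,0,0,0,0,5,0,0,0,0,0])

```text
t: 4.45
tool_pos: [0.6298, 0.0053, 0.216]
orientation: [2.297, 2.142, -0.002]
force: [-1.9, -6.1, 2.0]
opening: 0.0006
gripper_force: 2.9
```

Call:
drive_tool(moves=[0,6,0,0,0,0,0,0,6,0,0,0,0,0,0,6,0,0,0,0,0,0,6,0,0,0,0,0,0,6,0,0,0,0,0,0,6,0,0,0,0,0,0,4,0,0,0,0,0,0,3,0,0,0,0,0])

```text
t: 5.25
tool_pos: [0.6327, 0.0481, 0.2159]
orientation: [2.297, 2.142, -0.002]
force: [-1.1, -6.5, 1.9]
opening: 0.0006
gripper_force: 3.3
```

```bash
python3 - <<'E'
from plant import robot
from m import *
np.set_printoptions(precision=4,suppress=True)
c=robot.read_camera("top")
for r in caps(c): print(r)
im=cv2.resize(c["color"][180:305,215:380,::-1],None,fx=4.8,fy=4.8,interpolation=2); cv2.imwrite("pics/crop2.png",im)
s=robot.read_state();print(s["tool_pos"],s["force"])
E
```

```text
(312.5, 244.5, array([0.5504, 0.0207, 0.055 ]), array([0.5311, 0.0098]), array([0.5782, 0.031 ]))
(264.5, 242.0, array([0.563, 0.127, 0.055]), array([0.5384, 0.1194]), array([0.588, 0.136]))
[0.6327 0.0484 0.216 ] [-1.6983 -3.876   2.4954]
```

View pics/crop2.png

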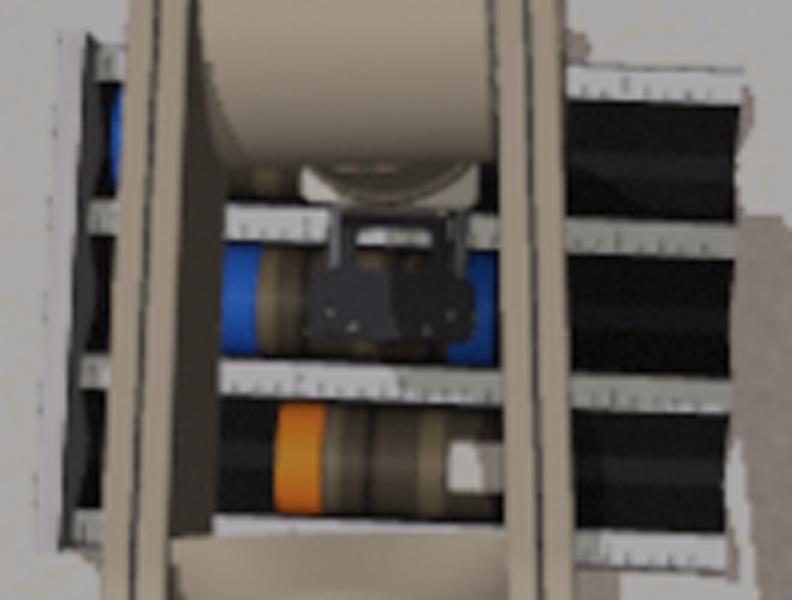

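The head cap of core A shows at column 110, against the plate edge at about 88, so roughly 10 mm is left. I'll push on slowly.

Call:
drive_tool(moves=[0,3,0,0,0,0,0,0,3,0,0,0,0,0,0,2,0,0,0,0,0])

```text
t: 5.6
tool_pos: [0.6333, 0.0559, 0.216]
orientation: [2.297, 2.142, -0.003]
force: [-2.2, -6.6, 2.4]
opening: 0.0007
gripper_force: 3.4
```

Call:
drive_tool(moves=[0,1.5,0,0,0,0,0,0,1.5,0,0,0,0,0])

```text
t: 5.8
tool_pos: [0.6334, 0.0587, 0.2159]
orientation: [2.297, 2.142, -0.003]
force: [-2.1, -6.4, 3.2]
opening: -0.0
gripper_force: 3.5
```

Call:
drive_tool(moves=[0,1.5,0,0,0,0,0,0,1.5,0,0,0,0,0])

```text
t: 6.0
tool_pos: [0.6336, 0.0617, 0.2159]
orientation: [2.297, 2.142, -0.003]
force: [-2.1, -6.4, 3.3]
opening: 0.0004
gripper_force: 3.5
```

Call:
drive_tool(moves=[0,1,0,0,0,0,0,0,1,0,0,0,0,0])

```text
t: 6.2
tool_pos: [0.6338, 0.0633, 0.2159]
orientation: [2.297, 2.141, -0.004]
force: [-2.6, -12.3, 3.7]
opening: 0.0005
gripper_force: 6.0
```

Call:
drive_tool(moves=[0,0.5,0,0,0,0,0,0,0.5,0,0,0,0,0])

```text
t: 6.4
tool_pos: [0.6338, 0.0636, 0.2159]
orientation: [2.296, 2.141, -0.005]
force: [-3.7, -14.8, 5.1]
opening: 0.0002
gripper_force: 7.3
```

Forward motion has stopped at 15 N, so core A is against the stop. I'll back off, lift and cross to lane B.

Call:
drive_tool(moves=[0,-10,0,0,0,0,0,0,-20,0,0,0,0,0,0,-15,0,-40,0,0,0,0,-15,0,-40,0,0,0,0,-20,-30,0,0,0,0,0,-25,-30,0,0,0,0,0,-14,0,0,0,0,0,0,0,0,0,0,0])

```text
invalid input at $.moves: expected a multiple of 7 numbers
```

```bash
python3 - <<'E'
from plant import robot
import cv2
c=robot.read_camera("scene")["color"]; 
cv2.imwrite("pics/s2.png",cv2.resize(c[120:360,220:480,::-1],None,fx=2.4,fy=2.4,interpolation=2))
print(robot.read_state()["tool_pos"])
E
```

```text
[0.63383028 0.0635457  0.21597494]
```

View pics/s2.png

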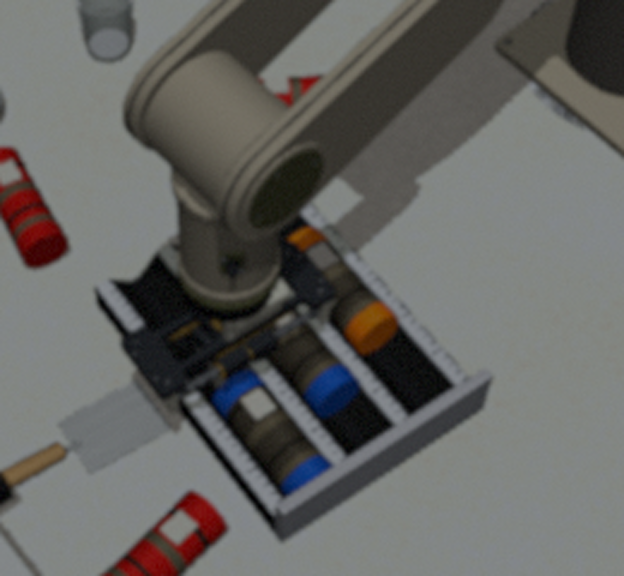

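The move was refused because of its number count. The picture still confirms that core A's head, at about (305,475), is at the plate.

Call:
drive_tool(moves=[0,-10,0,0,0,0,0,0,-20,0,0,0,0,0,0,-15,0,-40,0,0,0,0,-15,0,-40,0,0,0,0,-20,-30,0,0,0,0,0,-25,-30,0,0,0,0,0,0,-14,0,0,0,0,0,0,0,0,0,0,0])

```text
t: 7.25
tool_pos: [0.5514, -0.0344, 0.2957]
orientation: [-2.298, -2.141, -0.0]
force: [0.2, -0.6, 0.5]
opening: 0.0004
gripper_force: 0.0
```

Call:
drive_tool(moves=[0,0,2,30,0,0,0,0,0,0,25,0,0,0,0,0,0,15,0,0,0,0,0,0,10,0,0,0,0,0,0,0,0,0,0])

```text
t: 7.75
tool_pos: [0.5545, -0.0338, 0.2143]
orientation: [-2.295, -2.142, 0.002]
force: [0.4, -0.2, 0.3]
opening: 0.0004
gripper_force: 0.0
```

Call:
drive_tool(moves=[0,10,0,0,0,0,0,0,8,0,0,0,0,0,0,6,0,0,0,0,0,0,5,0,0,0,0,0,0,5,0,0,0,0,0,0,5,0,0,0,0,0,0,5,0,0,0,0,0,0,5,0,0,0,0,0])

```text
t: 8.55
tool_pos: [0.5583, 0.0144, 0.2161]
orientation: [2.296, 2.142, -0.002]
force: [-1.2, -6.2, 2.4]
opening: 0.0003
gripper_force: 3.2
```

Call:
drive_tool(moves=[0,6,0,0,0,0,0,0,6,0,0,0,0,0,0,6,0,0,0,0,0,0,6,0,0,0,0,0,0,5,0,0,0,0,0,0,4,0,0,0,0,0,0,3,0,0,0,0,0])

```text
t: 9.25
tool_pos: [0.5607, 0.0501, 0.2161]
orientation: [2.296, 2.142, -0.002]
force: [-2.7, -6.5, 3.5]
opening: 0.0003
gripper_force: 3.6
```

Call:
drive_tool(moves=[0,3,0,0,0,0,0,0,3,0,0,0,0,0,0,3,0,0,0,0,0,0,2,0,0,0,0,0,0,2,0,0,0,0,0,0,1.5,0,0,0,0,0])

```text
t: 9.85
tool_pos: [0.5617, 0.0644, 0.2161]
orientation: [2.296, 2.142, -0.003]
force: [-2.3, -7.4, 4.4]
opening: 0.0003
gripper_force: 3.8
```

Call:
drive_tool(moves=[0,1,0,0,0,0,0,0,1,0,0,0,0,0])

```text
t: 10.05
tool_pos: [0.5619, 0.0663, 0.2161]
orientation: [2.296, 2.142, -0.003]
force: [-2.6, -7.9, 4.1]
opening: 0.0004
gripper_force: 3.8
```

Call:
drive_tool(moves=[0,1,0,0,0,0,0,0,1,0,0,0,0,0])

```text
t: 10.25
tool_pos: [0.562, 0.0681, 0.216]
orientation: [2.296, 2.142, -0.003]
force: [-3.3, -13.0, 4.1]
opening: 0.0011
gripper_force: 6.4
```

Call:
drive_tool(moves=[0,0.5,0,0,0,0,0,0,0.5,0,0,0,0,0])

```text
t: 10.45
tool_pos: [0.562, 0.0684, 0.2161]
orientation: [2.296, 2.141, -0.005]
force: [-3.3, -15.2, 5.5]
opening: 0.0006
gripper_force: 7.7
```

Core B is against the stop too. I'll back off, lift and clear the view.

Call:
drive_tool(moves=[0,-10,0,0,0,0,0,0,-20,0,0,0,0,0,0,-15,0,-40,0,0,0,0,0,0,-45,0,0,0,0,0,0,-45,0,0,0,0,0,-20,0,-35,0,0,0,0,-40,0,0,0,0,0,0,-40,0,0,0,0,0])

```text
invalid input at $.moves: expected a multiple of 7 numbers
```

Call:
drive_tool(moves=[0,-40,0,0,0,0,0,0,-40,0,0,0,0,0,0,-40,0,0,0,0,0,0,-40,0,0,0,0,0,0,-40,0,0,0,0,0,0,-40,0,0,0,0,0,0,0,0,0,0,0,0])

```text
t: 11.15
tool_pos: [0.5451, -0.1734, 0.2162]
orientation: [2.3, 2.137, -0.001]
force: [-0.9, -0.7, 0.3]
opening: 0.0004
gripper_force: 0.0
```

```bash
python3 - <<'E'
from plant import robot
from m import *
np.set_printoptions(precision=4,suppress=True)
c=robot.read_camera("top")
for a in(((105,120,60),(125,255,255)),((8,150,80),(22,255,255))):
    for r in caps(c,*a): print(r)
cv2.imwrite("pics/end.png",c["color"][:,:,::-1])
im=cv2.resize(c["color"][180:305,215:380,::-1],None,fx=4.8,fy=4.8,interpolation=2); cv2.imwrite("pics/crop3.png",im)
E
```

```text
(284.0, 242.5, array([0.5641, 0.0827, 0.055 ]), array([0.535 , 0.0723]), array([0.5869, 0.0957]))
(234.65213012695312, 240.45761108398438, array([0.5715, 0.1935, 0.055 ]), array([0.5423, 0.1823]), array([0.5941, 0.2055]))
(285.0, 210.0, array([0.631, 0.082, 0.055]), array([0.6088, 0.0685]), array([0.6589, 0.0918]))
(237.0, 208.0, array([0.6475, 0.1885, 0.055 ]), array([0.6163, 0.1767]), array([0.6664, 0.1999]))
(326.0, 277.0, array([ 0.477 , -0.0064,  0.055 ]), array([ 0.4569, -0.0195]), array([0.5062, 0.0039]))
(277.0, 275.0, array([0.4953, 0.1017, 0.055 ]), array([0.4642, 0.0896]), array([0.5135, 0.1129]))
```

View pics/crop3.png

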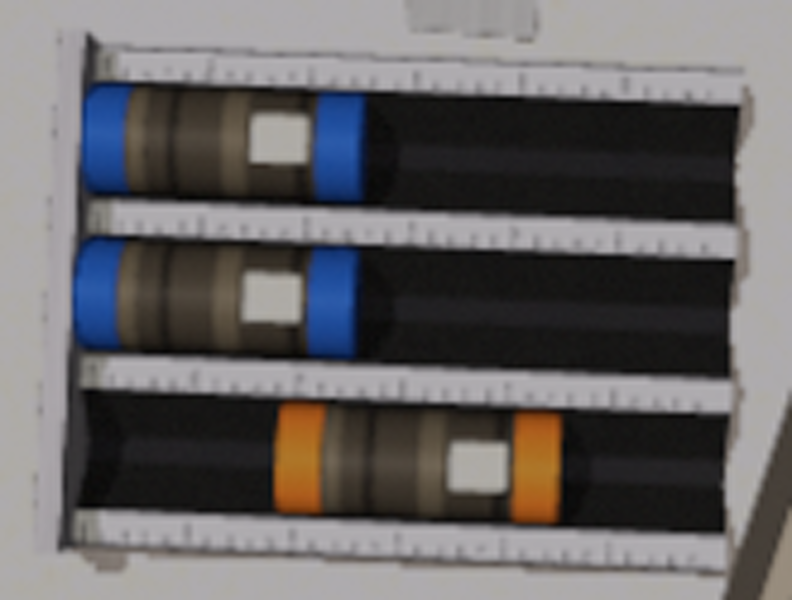

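View pics/end.png

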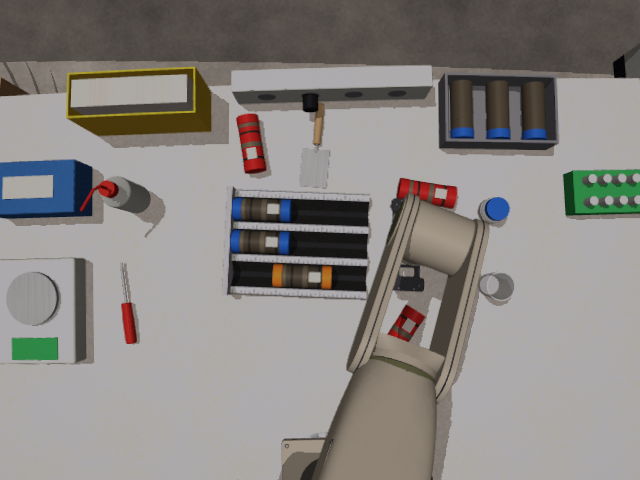

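Both blue cores sit flush at the plate (cap edges at columns 84 and 74) and the orange core hasn't moved, with caps still at (277,275) and (326,277). The lift call was refused, so the arm retreated low along its lane and touched nothing. I'll lift, then hand in.

Call:
drive_tool(moves=[0,0,0,-40,0,0,0,0,0,0,-40,0,0,0,0,0,0,-40,0,0,0,0,0,0,0,0,0,0])

```text
t: 11.6
tool_pos: [0.5476, -0.1686, 0.343]
orientation: [2.289, 2.138, 0.008]
force: [1.6, -0.2, 0.5]
opening: 0.0006
gripper_force: 0.0
```

```bash
python3 -c "
from plant import robot
print(robot.close_job())"
```

```text
the job is handed in; nothing more can be done
None
```

Both blue-capped cores rest against the stop plate, the orange-capped core and everything else are where they were, and the job was handed in at about 11.6 s.

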